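# Scan a blood sample tube and hold it on the touch vortex mixer

## Robot

A 6-joint arm with a two-finger parallel gripper is mounted at the origin on the work surface. World frame = base frame: x ahead of the robot, y to its left, z up, the work surface at z = 0. Lengths are in mm, angles in rad, forces in N, time in s.
With the tool pointing down it reaches from about 275 to 825 mm from the base axis. Payload 4.9 kg.
Tool frame: the origin (TCP) lies at the very end of the fingers, on their centre line; the grasp point (between the pads) lies 19 mm behind it; z points along the fingers, y is the direction in which the jaws open and shut (so a half turn about z gives the same grasp; the last joint's range is limited). The gripper opens to 85 mm and grips with 20 to 120 N. Pads are 22 mm wide; open, the fingers measure 114 mm over their backs; the gripper's body (76 mm by 85 mm) begins 54 mm behind the grasp point. The pads swing forward as they close: fully open they stand 13 mm farther back than shut.
Start: joints at [1.024, 0.326, -0.193, 1.052, 0, 1.437], TCP at [220.643, 503.821, 231.281] pointing down, gripper open.
Joint ranges: [-2.65, 2.65], [-0.97, 1.79], [-1.3, 1.35], [-1.93, 2.1], [-1.47, 1.37], [-3.14, 3.14]. Speed limits (rad/s): [2.57, 2.57, 3.14, 3.14, 3.14, 3.14].

## Interface

Orientations are given as [roll, pitch, yaw] about the fixed x, y, z axes, in that order (R = Rz(yaw) Ry(pitch) Rx(roll)).
In Python, from bench import bot, solve_ik, imaging gives the robot as it stands. Calls block until the motion is done:
- bot.move_ptp(position, orientation): joint-space move of the TCP to a pose.
- bot.movel(position, rot=None, max_speed=150, threshold=None): straight line of the TCP; rot=None keeps the orientation; max_speed is the mean speed in mm/s. With threshold (N) it stops when the force on the tool has changed by that much, and returns True; else False.
- bot.move_j(angles): joint-space move.
- bot.grip(opening, effort=None): opening from 0.0 (shut) to 1.0 (fully open); effort is the grip in N (None keeps the last); returns when the fingers have stopped.
- bot.dwell(seconds).
- solve_ik(position, orientation): joint angles nearest the present ones, or None.
- bot.get_state(): the state.
- imaging.capture(name): name is "side" or "top"; returns the picture (420x560x3 uint8, blue, green, red); there is no depth.
- imaging.camera_model(name): a dict with "K" (3x3 intrinsics, pixels), "position" and "rotation" of the camera in the world. Camera axes: x right, y up, looking along -z (the intrinsics and any distortion apply to the point x, -y, -z); pixel columns grow to the right and rows downward; lengths in mm; the calibration is good to about 2 mm. A picture is of the moment at which its call begins. camera_model takes no time and is no camera call.
A pose or a line that the arm cannot do raises bot.IKError and nothing moves.
- bot.sign_off(): hands the job in, once; it reports no verdict.
The state is a dict: "t": time; "qpos": joint angles; "joint_velocities": joint speeds; "effort": joint torques, N m; "tcp_pos": TCP position; "orientation": TCP orientation; "contact_force": force on the tool from outside, world axes, zero at the start; "wrist_torque": the same for the moment, N m; "opening": opening from 0.0 (shut) to 1.0 (fully open).
Only numpy, scipy, OpenCV 4.12 (cv2) and the standard library are available. Lean on these libraries where they do the work, as an engineer would, in place of code of your own. Each camera call takes 0.05 s, during which the arm holds its last target. There are 200 camera calls.

## Task

Take the lilac-capped blood tube out of the rack and hold it upright about 5 cm in front of the barcode reader's window, at window height, still for a second with its barcode turned squarely to the window. Then carry it over to the touch vortex mixer, stand it upright in the spring-loaded cup and press the cup down by at least 5 of its 8 mm, with no more than about 15 N, and finish while still holding the tube pressed there. Never tip the tube over, and leave everything else on the bench where it is.

Things in the scene. Friction and masses are not known exactly. Their poses are not given: they have to be found in the camera images.
- tube_mid (a point): Centre, half-way up, of the lilac-capped blood tube: 16 mm in diameter, 114 mm tall, about 22 g, foot 57 mm below, top 57 mm above this point. Own z: up the tube; own +x: the barcode side (black bars on a half-round white label, 27 mm up and down from here; the back is dark red). The cap, 18.4 mm across, is the top 26 mm; a white line on its top and side is also on +x. Grip it by the cap.
- tube: The same tube; origin at the centre of its flat foot, axes as above. In the rack it stands upright, its foot 6 mm above the bench; the top 64 mm stand clear of the rack.
- rack: Blue tube rack, fixed to the bench, 82 (x) by 130 (y) by 56 mm tall; origin at the centre of its underside. 3 by 5 square cells, 17.5 mm wide at 24 mm pitch, floor 6 mm thick. Three tubes stand in it, at least 67 mm apart.
- reader_window (a point): Centre of the barcode reader's dark red window, 92.5 mm above the bench. It looks level along its own -x. Grey head 70 deep, 86 wide, up to 134 mm high, on a black foot 14 mm high reaching 8 mm out in front of the window; fixed. It reads a code that faces it squarely (within 20 degrees), within 2.5 cm of the window's axis, the tube's centre 3 to 10 cm out from the window.
- mixer: Touch vortex mixer, white housing 154 (x) by 120 (y) by 87 mm tall including the grey collar on top, fixed to the bench; origin at the centre of its underside, control face to its own -x. A black rubber cup stands on top. The shaking itself is not simulated.
- cup_seat (a point): Centre of the inner floor of the mixer's black rubber cup, where the tube's foot stands; about 114 mm above the bench at rest. The cup is round, 36 mm across outside; its recess is 13 mm deep, 26 mm wide at the rim and about 20 mm at the floor. The point moves down with the cup.
- mixer_cup (a joint): How far the spring-loaded cup is pressed straight down: 0 at rest, 0.008 m on its stop. The spring takes about 1.5 N to start and just under 7 N to reach the stop (0.65 N per mm); it comes back up when let go.
- tube_yellow: Yellow-capped tube in the rack, same shape as the lilac one; leave. Origin at its foot.
- tube_green: Green-capped tube in the rack, same shape; leave. Origin at its foot.
- reagent_blue: Amber dropper bottle with a blue cap, 25 mm in diameter, 76 mm tall; leave. Origin at its underside.
- reagent_yellow: Amber dropper bottle with a yellow cap, 25 mm in diameter, 76 mm tall; leave. Origin at its underside.
- forceps: Steel forceps lying flat, 135 mm long along own x, 8 mm high; leave.
- marker: White marker pen with a black cap, lying, 133 mm long along own x, 13 mm thick; leave.
- beaker: Small clear beaker, 64 mm across, 70 mm tall; leave. Origin at its underside.
Not all that is in view belongs to the job. What is shaped like the mixer but blue is not meant.

How it is judged:
By the outcome, as a careful person would: the job done as asked, in the order asked, and still so for the second after the job is handed in, while the arm keeps its last pose, push and grip.
It also fails if it takes over 48 s, if anything falls off the work surface, if the arm or the gripper's body presses on something with over 40 N, if the wrist force passes 120 N, or if a joint passes its speed limit or range.

## Working session

There is one attempt and no reset: what is moved stays moved. The work goes in short steps, each a Python script; the robot and the scene stay as the last script left them, time stands still between calls to the robot, and variables do not carry over. Pictures are saved under pics/ and viewed, about 8 in all and at most 12, crops included, and the job is handed in when it is done.

```bash
ls; mkdir -p pics
python3 - <<'E'
from bench import bot, imaging
import cv2,numpy as np
for n in("side","top"):
    cv2.imwrite(f"pics/{n}0.png",cv2.resize(imaging.capture(n),(800,600),interpolation=cv2.INTER_CUBIC))
    m=imaging.camera_model(n); print(n,m)
print(bot.get_state())
E
```

```text
pics
side {'K': array([[383.40435153,   0.        , 279.72280348],
       [  0.        , 383.40435153, 206.21211794],
       [  0.        ,   0.        ,   1.        ]]), 'position': array([307.71385289, 796.41870525, 616.09548401]), 'rotation': array([ 1.02545957, -0.0249787 , -2.83872953])}
top {'K': array([[424.29203637,   0.        , 279.27570661],
       [  0.        , 424.29203637, 212.15780611],
       [  0.        ,   0.        ,   1.        ]]), 'position': array([ 383.00674355,  -45.5587295 , 1347.82291672]), 'rotation': array([ 0.14366454, -0.00615535, -1.57447179])}
{'t': 0.1, 'qpos': array([ 1.02379844e+00,  3.26914350e-01, -1.93472909e-01,  1.05199015e+00,
        3.51309638e-05,  1.43665396e+00]), 'joint_velocities': array([ 0.00067039, -0.00135786,  0.00163767,  0.00063718,  0.0005524 ,
       -0.00025063]), 'effort': array([ 8.30071058e-04, -4.44238257e+01,  2.63038355e+01,  7.84412550e-03,
       -9.65116601e-05,  3.66609740e-06]), 'tcp_pos': array([220.35628385, 503.36837361, 230.56001754]), 'orientation': array([-3.14003047e+00, -2.46269749e-04,  2.72873692e+00]), 'contact_force': array([ 0.05172077, -0.55609802, -0.35853242]), 'wrist_torque': array([-0.05063793,  0.03146217,  0.02313264]), 'opening': 0.9978976515865884}
```

View pics/side0.png

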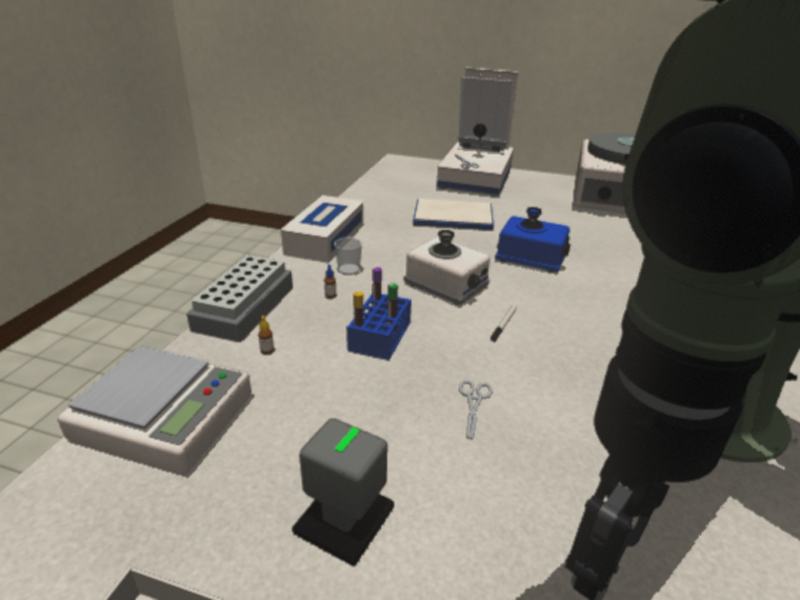

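View pics/top0.png

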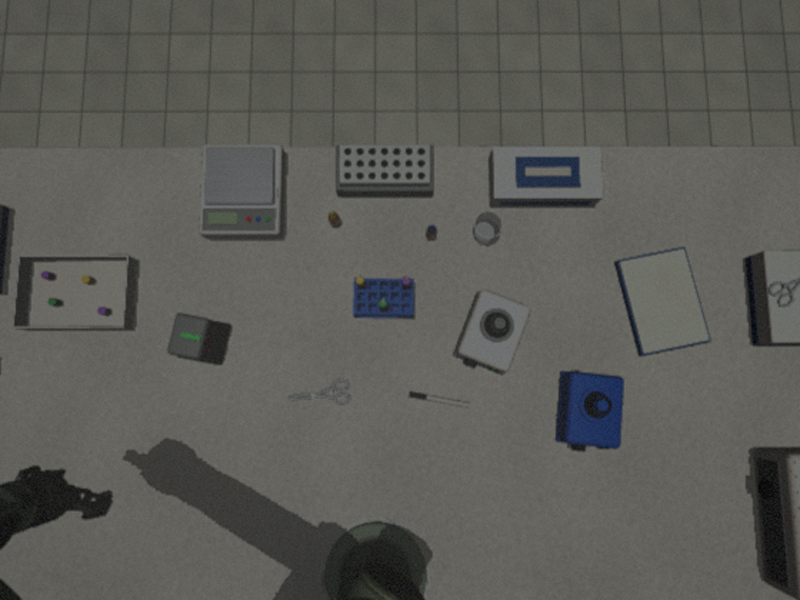

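```bash
cat > h.py <<'E'
from bench import bot, solve_ik, imaging
import cv2,numpy as np
from scipy.spatial.transform import Rotation as Ro
def cam(n):
    m=imaging.camera_model(n); R=Ro.from_euler('xyz',m['rotation']).as_matrix()
    return m['K'],np.array(m['position']),R
def proj(n,P):
    K,p,R=cam(n); c=(np.atleast_2d(P)-p)@R; c=c*[1,-1,-1]; q=c@K.T; return q[:,:2]/q[:,2:]
def ray(n,uv):
    K,p,R=cam(n); d=np.linalg.inv(K)@[uv[0],uv[1],1]; return p,R@(d*[1,-1,-1])
def at_z(n,uv,z):
    p,d=ray(n,uv); return p+d*(z-p[2])/d[2]
def tri(uvs,uvt):
    (p,d),(q,e)=ray('side',uvs),ray('top',uvt)
    s=np.linalg.lstsq(np.c_[d,-e],q-p,rcond=None)[0]; a=p+s[0]*d;b=q+s[1]*e
    return (a+b)/2,np.linalg.norm(a-b)
def crop(im,x,y,w,h,k):
    return cv2.resize(im[y:y+h,x:x+w],None,fx=k,fy=k,interpolation=cv2.INTER_CUBIC)
E
python3 - <<'E'
from h import *
s=imaging.capture('side');t=imaging.capture('top')
b=lambda im:np.clip(im.astype(float)*1.8,0,255).astype(np.uint8)
# top: rack+mixer ; reader
o=np.zeros((600,800,3),np.uint8)
a=crop(b(t),240,185,140,80,5); o[:400,:700]=a
c=crop(b(t),110,210,60,50,4);o[400:600,:240]=c
c=crop(s,200,290,80,66,3);o[400:598,250:490]=c
cv2.imwrite('pics/c1.png',o)
o=crop(s,235,155,130,100,6);cv2.imwrite('pics/c2.png',o)
E
```

```text
(no output)
```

View pics/c1.png

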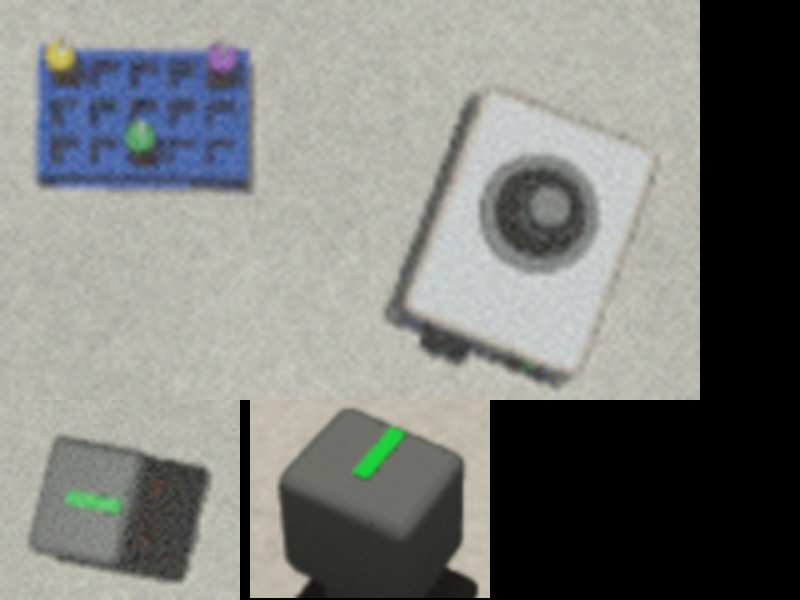

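View pics/c2.png

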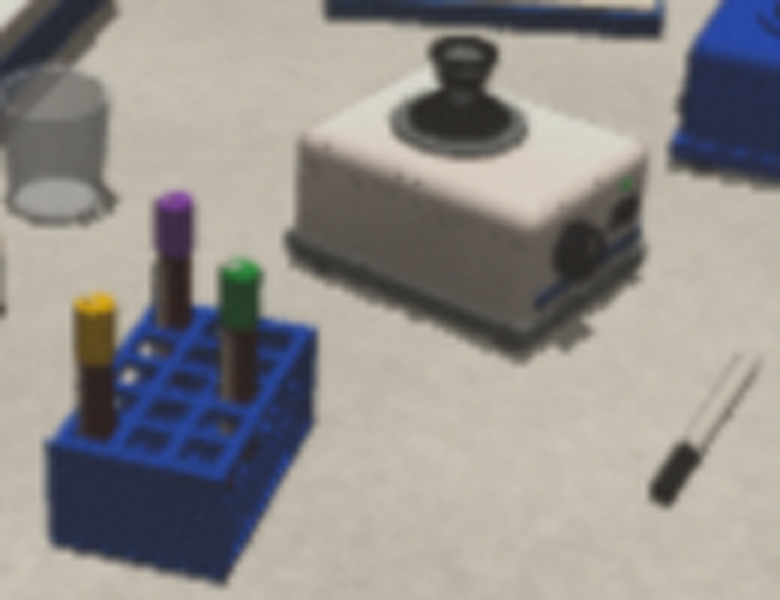

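The lilac tube is at the rack's far, right-hand corner, and the white mixer's cup rim is near (549,207) in the top crop. The reader's window, with red specks, faces right, toward -y and slightly -x.

Run:
```python
from h import *
T=lambda x,y:(240+(x+.5)/5-.5,185+(y+.5)/5-.5); S=lambda x,y:(235+(x+.5)/6-.5,155+(y+.5)/6-.5)
print('lilac top',at_z('top',T(222,53),120),at_z('side',S(175,200),120),tri(S(175,200),T(222,53)))
print('yellow top',at_z('top',T(60,50),120),at_z('side',S(97,301),120))
print('green top',at_z('top',T(141,132),120),at_z('side',S(240,266),120))
print('rack top corners',[at_z('top',T(*p),56)[:2].round(1) for p in((40,50),(251,50),(251,183),(40,183))])
print('cup rim',at_z('top',T(549,207),127),at_z('side',S(464,46),127),tri(S(464,46),T(549,207)))
print('housing top',[at_z('top',T(*p),80)[:2].round(1) for p in((483,93),(656,155),(580,375),(405,305))])
D=lambda x,y:(110+(x+.5)/4-.5,210+(y+.5)/4-.5)
print('reader top corners',[at_z('top',D(*p),134)[:2].round(1) for p in((57,437),(140,452),(120,566),(31,548))])
print('foot right',[at_z('top',D(*p),14)[:2].round(1) for p in((208,468),(184,580))])
E2=lambda x,y:(200+(x-250+.5)/3-.5,290+(y-400+.5)/3-.5)
print('side strip',[at_z('side',E2(*p),134)[:2].round(1) for p in((394,431),(363,473))],'top strip',[at_z('top',D(*p),134)[:2].round(1) for p in((68,497),(120,507))])
s=imaging.capture('side');t=imaging.capture('top')
b=lambda im:np.clip(im.astype(float)*1.8,0,255).astype(np.uint8)
o=np.zeros((600,800,3),np.uint8)
c=crop(b(t),276,187,20,20,15);o[:300,:300]=c
c=crop(b(t),335,213,30,30,10);o[:300,310:610]=c
c=crop(s,255,182,20,30,10);o[300:600,:200]=c
c=crop(s,295,155,35,30,10);o[300:600,210:560]=c
c=crop(b(t),138,220,26,36,8);o[300:588,570:778]=c
cv2.imwrite('pics/c3.png',o)
```

```text
lilac top [610.95589312 -67.84983768 120.        ] [608.9501287  -64.39578446 120.        ] (array([610.79191605, -68.01560388, 117.93488805]), np.float64(1.1073254068872478))
yellow top [612.99012757  27.41795786 120.        ] [610.26079371  29.75343715 120.        ]
green top [564.11430168 -20.21885615 120.        ] [563.10701893 -18.08325176 120.        ]
rack top corners [array([625. ,  43.6]), array([624.7, -87. ]), array([541.7, -86.4]), array([542.1,  43. ])]
cup rim [ 518.50840875 -256.7008748   127.        ] [ 521.1222102  -256.67905527  127.        ] (array([ 519.77743857, -256.4977851 ,  127.07624884]), np.float64(2.574227809937608))
housing top [array([ 593.3, -226.7]), array([ 555.1, -330.4]), array([ 423.2, -280.5]), array([ 465.1, -177.1])]
reader top corners [array([259.7, 379.9]), array([249.3, 321.9]), array([172.9, 332.4]), array([185.1, 394.2])]
foot right [array([223.9, 305.9]), array([141.7, 321.1])]
side strip [array([492.4, 350.2]), array([496.9, 385.2])] top strip [array([219.1, 370.4]), array([212.3, 334.1])]
```

View pics/c3.png

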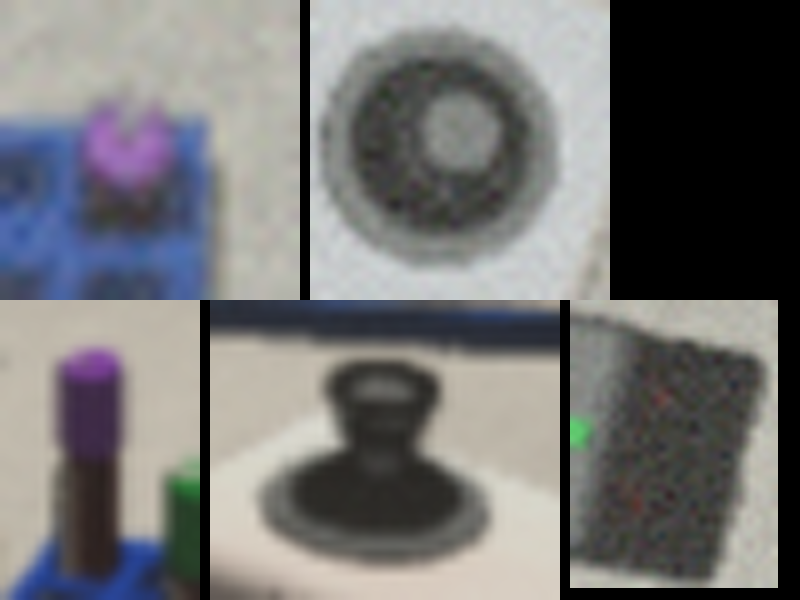

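Run:
```python
from h import *
D=lambda x,y:(110+(x+.5)/4-.5,210+(y-400+.5)/4-.5)
print('reader top corners',[at_z('top',D(*p),134)[:2].round(1) for p in((57,437),(140,452),(120,566),(31,548))])
print('foot right',[at_z('top',D(*p),14)[:2].round(1) for p in((208,468),(184,580))])
E2=lambda x,y:(200+(x-250+.5)/3-.5,290+(y-400+.5)/3-.5)
print('side strip',[at_z('side',E2(*p),134)[:2].round(1) for p in((394,431),(363,473))],'top strip',[at_z('top',D(*p),134)[:2].round(1) for p in((68,497),(120,507))])
F=lambda x,y:(138+(x-570+.5)/8-.5,220+(y-300+.5)/8-.5)
print('red',[at_z('top',F(*p),92)[:2].round(1) for p in((661,398),(635,500))])
H=lambda x,y:(335+(x-310+.5)/10-.5,213+(y+.5)/10-.5);G=lambda x,y:(295+(x-210+.5)/10-.5,155+(y-300+.5)/10-.5)
print('cup top',at_z('top',H(462,132),120),at_z('side',G(383,383),127),'collar',at_z('top',H(440,147),87),at_z('side',G(375,507),87))
# ik / wrist ranges
for nm,p in(('rack',(609,-68,150)),('reader',(490,290,150)),('mixer',(519,-257,250))):
    for y in np.arange(-180,180,30):
        q=solve_ik(p,(np.pi,0,np.radians(y)))
        print(nm,y,None if q is None else np.round(q,2))
```

```text
reader top corners [array([540.3, 393.6]), array([529.2, 333.5]), array([447.6, 344.3]), array([460.6, 408.2])]
foot right [array([530.8, 316.9]), array([442.9, 332.5])]
side strip [array([492.4, 350.2]), array([496.9, 385.2])] top strip [array([497. , 383.6]), array([489.7, 346.2])]
red [array([506.8, 332.7]), array([469.1, 340.8])]
cup top [ 520.01474543 -258.95235734  120.        ] [ 520.31411561 -252.36129898  127.        ] collar [ 519.20603435 -257.97845578   87.        ] [ 519.12632648 -248.49324121   87.        ]
rack -180 [-0.23  0.5  -0.14  0.93  0.   -0.23]
rack -150 [-0.23  0.5  -0.14  0.93  0.   -0.76]
rack -120 [-0.23  0.5  -0.14  0.93  0.   -1.28]
rack -90 [-0.23  0.5  -0.14  0.93  0.   -1.8 ]
rack -60 [-0.23  0.5  -0.14  0.93  0.   -2.33]
rack -30 [-0.23  0.5  -0.14  0.93  0.   -2.85]
rack 0 [-0.23  0.5  -0.14  0.93  0.    2.91]
rack 30 [-0.23  0.5  -0.14  0.93  0.    2.39]
rack 60 [-0.23  0.5  -0.14  0.93  0.    1.86]
rack 90 [-0.23  0.5  -0.14  0.93  0.    1.34]
rack 120 [-0.23  0.5  -0.14  0.93  0.    0.82]
rack 150 [-0.23  0.5  -0.14  0.93  0.    0.29]
reader -180
[... 448 characters left out ...]
.43 -0.26  0.88  0.    1.98]
reader 120 [ 0.4   0.43 -0.26  0.88  0.    1.45]
reader 150 [ 0.4   0.43 -0.26  0.88  0.    0.93]
mixer -180 [-0.59  0.37 -0.08  1.12  0.   -0.59]
mixer -150 [-0.59  0.37 -0.08  1.12  0.   -1.11]
mixer -120 [-0.59  0.37 -0.08  1.12  0.   -1.63]
mixer -90 [-0.59  0.37 -0.08  1.12  0.   -2.16]
mixer -60 [-0.59  0.37 -0.08  1.12  0.   -2.68]
mixer -30 [-0.59  0.37 -0.08  1.12  0.    3.08]
mixer 0 [-0.59  0.37 -0.08  1.12  0.    2.55]
mixer 30 [-0.59  0.37 -0.08  1.12  0.    2.03]
mixer 60 [-0.59  0.37 -0.08  1.12  0.    1.51]
mixer 90 [-0.59  0.37 -0.08  1.12  0.    0.98]
mixer 120 [-0.59  0.37 -0.08  1.12  0.    0.46]
mixer 150 [-0.59  0.37 -0.08  1.12  0.   -0.06]
```

```bash
cat >> h.py <<'E'
def dn(deg): return (np.pi,0,np.radians((deg+180)%360-180))
def st(m=''):
    s=bot.get_state(); print(m,'t',round(s['t'],2),'tcp',s['tcp_pos'].round(1),'ori',np.degrees(s['orientation']).round(1),'F',s['contact_force'].round(2),'op',round(s['opening'],3),'q6',round(s['qpos'][5],2))
E
python3 - <<'E'
from h import *
bot.grip(0.5,40)
bot.move_ptp((609,-68,170),dn(135)); st('above')
cv2.imwrite('pics/d1.png',crop(imaging.capture('side'),230,150,70,60,8))
h=bot.movel((609,-68,88),max_speed=100,threshold=8); st(f'down {h}')
if not h:
    bot.grip(0.0,40); st('grip')
    bot.movel((609,-68,230),max_speed=120); st('lift')
    bot.move_ptp((380,450,430),dn(135+29)); st('show')
    s=imaging.capture('side'); c=proj('side',[380,450,405])[0].astype(int); print(c)
    x,y=max(0,c[0]-40),max(0,c[1]-35)
    cv2.imwrite('pics/d2.png',crop(s,x,y,80,70,8)); print(x,y)
E
```

```text
above t 3.26 tcp [609.1 -67.  170.2] ori [180.   -0.  135.1] F [0.57 0.31 0.77] op 0.501 q6 0.55
down False t 4.28 tcp [609.5 -68.1  88.6] ori [1.80e+02 1.00e-01 1.35e+02] F [-0.11 -0.05  0.03] op 0.503 q6 0.55
grip t 4.62 tcp [609.7 -68.1  88.9] ori [1.799e+02 1.000e-01 1.350e+02] F [0.18 0.09 2.92] op 0.193 q6 0.55
lift t 5.96 tcp [608.4 -67.9 229. ] ori [-1.799e+02 -1.000e-01  1.350e+02] F [-0.25 -0.17 -0.62] op 0.195 q6 0.55
show t 8.11 tcp [380.7 449.3 429.5] ori [-180.    -0.   163.9] F [-0.    0.3   0.49] op 0.194 q6 1.02
[306 204]
266 169
```

View pics/d2.png

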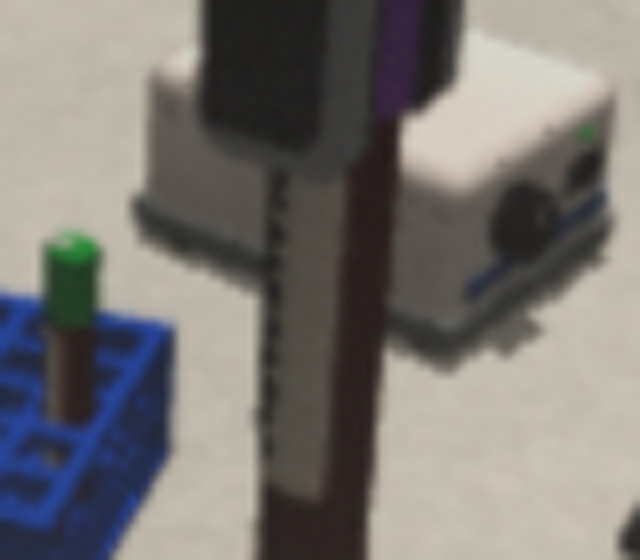

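The label's edge lies at about column 337, with the tube spanning columns 262–384, so the code axis is at gripper yaw −139°. The tube hangs straight. Next is the reader.

Run:
```python
from h import *
d=np.array([np.cos(np.radians(-100.7)),np.sin(np.radians(-100.7))]); w=np.array([488,333.5]); p=w+50*d; print(p)
bot.move_ptp((*p,230),dn(218.3)); st('over')
bot.movel((*p,118),max_speed=90); st('at')
bot.dwell(1.6); st('held')
s=imaging.capture('side');t=imaging.capture('top')
o=np.zeros((560,800,3),np.uint8)
c=proj('side',[*p,92])[0].astype(int);print(c)
o[:560,:480]=crop(s,c[0]-40,c[1]-50,80,93,6)[:560,:480]
c=proj('top',[*p,92])[0].astype(int);print(c)
o[:360,490:790]=crop(np.clip(t*1.8,0,255).astype(np.uint8),c[0]-35,c[1]-30,50,60,6)
cv2.imwrite('pics/e1.png',o)
```

```text
[478.71666923 284.36936017]
over t 9.33 tcp [479.2 284.7 230.6] ori [-1.800e+02  1.000e-01 -1.417e+02] F [ 0.29 -0.61  0.4 ] op 0.19 q6 -0.26
at t 10.72 tcp [479.2 284.6 118.6] ori [-1.800e+02  1.000e-01 -1.417e+02] F [ 0.25 -0.49 -0.51] op 0.191 q6 -0.27
held t 12.32 tcp [478.7 284.4 118. ] ori [-180.    -0.  -141.7] F [-0.17  0.2   0.4 ] op 0.191 q6 -0.27
[267 293]Traceback (most recent call last):
  File "<stdin>", line 9, in <module>
ValueError: could not broadcast input array from shape (558,480,3) into shape (560,480,3)
```

Run:
```python
from h import *
p=(478.7,284.4)
s=imaging.capture('side');t=imaging.capture('top')
o=np.zeros((560,800,3),np.uint8)
c=proj('side',[*p,92])[0].astype(int)
o[:540,:480]=crop(s,c[0]-40,c[1]-50,80,90,6)
c=proj('top',[*p,92])[0].astype(int)
o[:360,490:790]=crop(np.clip(t*1.8,0,255).astype(np.uint8),c[0]-35,c[1]-30,50,60,6)
cv2.imwrite('pics/e1.png',o)
```

```text
(no output)
```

View pics/e1.png

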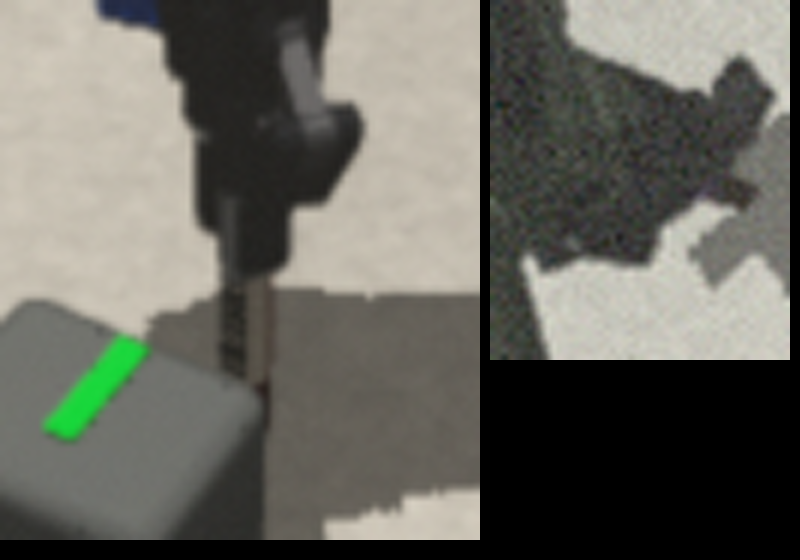

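At the reader the tube is upright, spanning columns 218–272. Its bars are centred near column 234, within about 10° of square, so the reading is done. Now I carry it to just above the cup and check.

Run:
```python
from h import *
bot.movel((478.7,284.4,270),max_speed=150)
p=(519.5,-257)
bot.move_ptp((*p,270),dn(150)); st('over')
bot.movel((*p,220),max_speed=80); st('near')
s=imaging.capture('side');t=imaging.capture('top')
o=np.zeros((600,800,3),np.uint8)
c=proj('side',[*p,135])[0].astype(int);print(c)
o[:600,:480]=crop(s,c[0]-24,c[1]-35,48,60,10)
print(c[0]-24,c[1]-35)
c=proj('top',[*p,130])[0].astype(int);print(c,c-[15,20])
o[:400,490:790]=crop(np.clip(t*1.8,0,255).astype(np.uint8),c[0]-15,c[1]-20,30,40,10)
cv2.imwrite('pics/f1.png',o)
```

```text
over t 15.65 tcp [ 519.9 -256.   270. ] ori [180.   -0.  150.1] F [-0.34  0.42 -0.98] op 0.194 q6 -0.06
near t 16.43 tcp [ 519.8 -257.1  220.4] ori [-180.    0.  150.] F [ 0.2  -0.67  0.79] op 0.192 q6 -0.06
[312 159]
288 124
[349 225] [334 205]
```

View pics/f1.png

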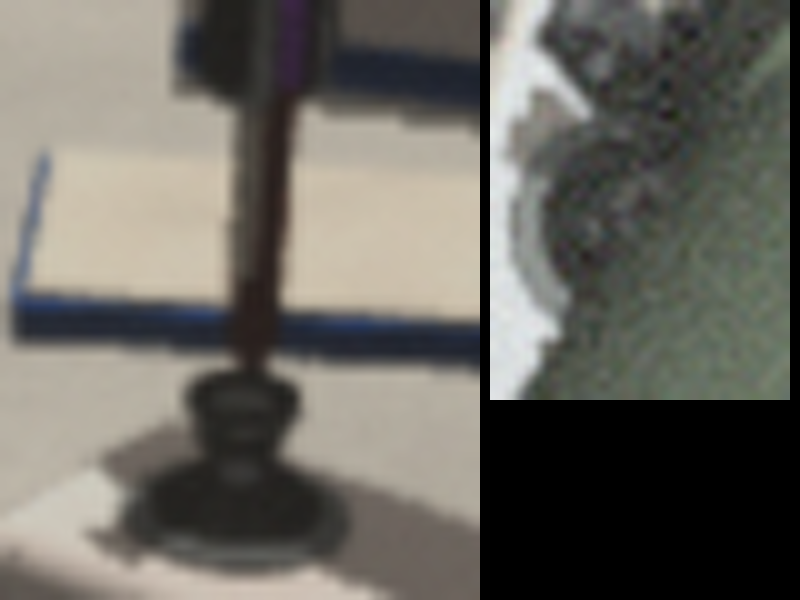

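Run:
```python
from h import *
def F(n=8):
    v=[]
    for _ in range(n): bot.dwell(0.05); v.append(bot.get_state()['contact_force'])
    return np.mean(v,0)
x,y=520.7,-257
bot.movel((x,y,222),max_speed=60); bot.dwell(.3); f0=F(); print('bias',f0.round(2))
h=bot.movel((x,y,202),max_speed=40,threshold=5); print(h); st('in cup')
if not h:
    for z in np.arange(200,188,-1.0):
        h=bot.movel((x,y,z),max_speed=15,threshold=9); f=F(4)-f0
        print(z,bot.get_state()['tcp_pos'].round(1),f.round(2),h)
        if h or f[2]>5.3 : break
st()
```

```text
bias [ 0.09 -0.14 -0.16]
False
in cup t 18.12 tcp [ 520.7 -257.   201.9] ori [-180.   -0.  150.] F [-0.34 -0.16 -0.46] op 0.193 q6 -0.06
200.0 [ 520.8 -257.1  200.1] [-0.04  0.53 -0.13] False
199.0 [ 520.7 -257.   199. ] [ 0.12  0.1  -0.44] False
198.0 [ 520.7 -257.   198. ] [ 0.2   0.17 -0.46] False
197.0 [ 520.7 -257.   197. ] [-0.36 -0.03 -0.01] False
196.0 [ 520.8 -257.1  196.2] [-0.32  0.29  1.68] False
195.0 [ 520.8 -257.   195.1] [-0.35  0.49  2.4 ] False
194.0 [ 520.7 -257.   194.1] [-0.08  0.05  3.24] False
193.0 [ 520.7 -257.   193.1] [0.04 0.29 4.28] False
192.0 [ 520.7 -257.   192.1] [-0.41  0.3   4.6 ] False
191.0 [ 520.8 -257.   191.1] [0.12 0.35 5.66] False
 t 22.66 tcp [ 520.8 -257.   191.1] ori [-180.    0.  150.] F [ 0.22 -0.18  4.95] op 0.19 q6 -0.06
```

Contact came at TCP z ≈ 196.4, against 196.6 predicted, so the cup is now about 5.3 mm down. I'll press slightly further for margin and check.

Run:
```python
from h import *
h=bot.movel((520.7,-257,189.7),max_speed=15,threshold=6); bot.dwell(.3)
v=[]
for _ in range(15): bot.dwell(.05); v.append(bot.get_state()['contact_force'])
print(h,np.mean(v,0).round(2)); st()
s=imaging.capture('side')
cv2.imwrite('pics/g1.png',crop(s,230,110,130,100,6))
```

```text
False [-0.11  0.36  5.91]
 t 23.96 tcp [ 520.8 -257.1  189.9] ori [180.   0. 150.] F [0.37 0.89 6.14] op 0.193 q6 -0.06
```

View pics/g1.png

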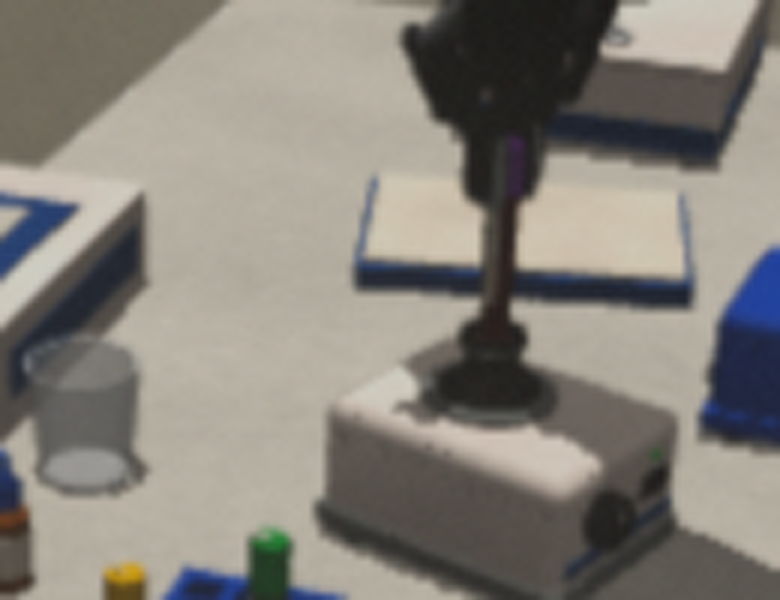

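The tube stands upright in the lowered cup, which sits near (490,340) in the crop. The force is 5.9 N, which matches about 6.5 mm of travel.

```bash
python3 -c "
from h import *
print(bot.sign_off())"
```

```text
the job is handed in; nothing more can be done
None
```

I took the lilac tube from the rack, held it at the barcode reader, and pressed it into the white mixer's cup. I handed the job in at about 24 s with the tube still gripped and pressed there.

- **Reader:** The tube was held upright and still for at least 1.6 s, 50 mm in front of the window at window height. The last picture put the barcode within about 10° of square. The label's edge and its bars gave slightly different angles, but both were well inside the 20° limit.
- **Mixer:** The tube's foot met the cup floor at a tool height of about 196.4 mm, close to the 196.6 mm I predicted. I then pressed about 6.5 mm further with a mean force of 5.9 N, which fits the spring figures. I worked the depth out from tool travel and force, since I can't read the cup joint directly.
- **Last picture:** It shows the tube upright in the lowered cup, with the bench items in view undisturbed. The reader, forceps and marker were outside that picture. No contact was felt outside the grasp and the press.

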